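Swing the specimen carrier into line on the wear tester and lock it with the thumb wedge

TASK

Load the wear tester: slide the loose specimen carrier along the bed until its forked end is home round the brass post, swing it about the post until it lies flat along the steel fence, then push the brass thumb wedge in until it jams and the clamp bar grips the carrier's end firmly, without forcing it. Keep the carrier down on the bed throughout, and leave the vial and the weight on the bed and the bottles and beaker beside it where they are.

Things in the scene. Friction and masses are not known exactly. Their poses are not given: they have to be found in the camera images.
- bed: Wear tester: low grey machine, 540 x 250 mm. Origin on the bench, directly below the post's axis; x runs along the bed from post to clamp, y from the open side (robot's side) to the fence, z up. Flat steel bed plate: x -45..315, y -155..75 mm, top 60 mm above the bench. Drive housing beyond the post: x -212..-85, y -150..70, 150 mm high, the loading arm folded back on it to 215 mm.
- post (a point): Foot of the fixed upright brass post, on its axis at the bed plate's top: 14 mm diameter, 22 mm high. Axes as the bed's.
- fence (a point): Middle of the lower edge of the steel fence's straight face, at the bed plate's top: the fence runs 82 mm either way along the bed's x, its face looks to the bed's -y, it is 14 mm thick and 16 mm high. The face is 18 mm (half a carrier's width) to the +y side of the post's axis. Axes as the bed's.
- carrier: Specimen carrier: loose aluminium bar 36 mm wide, 14 mm high, 0.25 to 0.42 kg, dark steel strip on top. Origin on its underside, at the point that comes to the post's axis when the fork is home. x runs along it to the plain flat end at x 200 mm; z up. It starts askew, plain end swung 0.33 to 0.55 rad from the fence to the robot's side, fork 20 to 30 mm short of home. In line: axes as the bed's.
- fork (a point): Mouth of the carrier's fork, between the prong tips, half-way up; 14 mm in front of the carrier's origin (x -14). Open slot 17 mm wide with its bottom at x 7 mm, parallel from x 7 to -4, then flaring to 27 mm at the tips. If the fork is more than about 3 to 6 mm from home, the plain end strikes the clamp bar instead of swinging in front of it. Axes as the carrier's.
- clamp: Clamp bar: flat steel slide, 39 mm wide, 14 mm high. Origin at bed x 0, y 0 on the plate with the wedge fully out; the flat face of its screw-set nose pad is then 204 to 206.5 mm along the bed's +x (set differently each time), 3 to 6.5 mm clear of the carrier. It moves along -x with the wedge, by a fifth of its travel. Guide blocks: bed x 212..228, y 20..36 and -36..-20, 20 mm high.
- wedge (a joint): Travel of the brass thumb wedge in m: 0 fully out, more as it is pushed in along the bed's -y; starts at 0 to 0.005. It slides with a drag of about 6 N and stays where it is left. Somewhere from 0.020 to 0.033 the nose pad meets a carrier that is in line; then the push rises by about 4 N per mm. Pressed to 10 to 15 N it stays jammed and the pad presses with 20 to 30 N; over 20 N it is forced.
- wedge_tab (a point): Middle of the push face of the wedge's upright brass tab. The face looks to the bed's +y; tab 27 mm wide along the bed's x, 12 mm thick, standing from 14 to 42 mm above the bed plate (this point: 28 mm). The heel block beside it (bed x 268..290, y -62..74) is 20 mm high with its screws. Axes as the bed's.
- oil_vial: Bystander: small amber vial with black cap, 26 mm diameter, 45 mm high, standing on the bed's open side near the post. Origin under its centre.
- dead_weight: Bystander: small brass weight, 28 mm diameter, 32 mm high, standing on the bed behind the fence. Origin under its centre.
- oil_bottle: Bystander: amber bottle with red cap, 72 mm diameter, 135 mm high, on the bench at the right. Origin under its centre.
- wash_bottle: Bystander: white plastic bottle, 60 mm diameter, 150 mm high, on the bench at the right. Origin under its centre.
- beaker: Bystander: empty glass beaker, 72 mm diameter, 90 mm high, on the bench at the right. Origin under its centre.

How it is judged:
By the outcome, as a careful person would: the job done as asked, in the order asked, and still so for the second after the job is handed in, with the robot touching nothing.
It also fails if it takes over 58 s, if anything falls off the work surface, if the arm or the gripper's body presses on something with over 40 N, if the wrist force passes 120 N, or if a joint passes its speed limit or range.

ROBOT

A 6-joint arm with a two-finger parallel gripper is mounted at the origin on the work surface. World frame = base frame: x ahead of the robot, y to its left, z up, the work surface at z = 0. Lengths are in mm, angles in rad, forces in N, time in s.
With the tool pointing down it reaches from about 375 to 750 mm from the base axis. Payload 9 kg.
Tool frame: the origin (TCP) lies at the very end of the fingers, on their centre line; the grasp point (between the pads) lies 19 mm behind it (grip_point_offset is the distance from the TCP to the grasp point, in mm); z points along the fingers, y is the line along which they close (so a half turn about z gives the same grasp; the last joint's range is limited). The gripper opens to 85 mm and grips with 20 to 120 N. Pads are 22 mm wide; open, the fingers measure 114 mm over their backs; the gripper's body (76 mm by 85 mm) begins 54 mm behind the grasp point. The pads swing forward as they close: fully open they stand 13 mm farther back than shut.
Start: joints at [1.101, 0.104, 0.097, 1.564, 0, 1.353], TCP at [149.493, 581.113, 195.231] pointing down, gripper open.
Joint ranges: [-2.99, 2.99], [-0.84, 1.86], [-1.1, 1.16], [-1.84, 2.11], [-1.51, 1.56], [-3.14, 3.14]. Speed limits (rad/s): [2.22, 2.22, 2.57, 3.14, 3.14, 3.14].

INTERFACE

Orientations are given as a rotation vector (axis times angle).
In Python, from bench import * gives the robot as it stands.
- The arm moves only by the shell command python3 -m jog 'ROWS' [FORCE]. ROWS is JSON, a list of rows, each an object of numbers: "hand": the closure, from 0 (fully open) to 1 (shut); "tx", "ty", "tz": the shift along the tool's x, y, z in m; "turn": the turn about the tool's z in rad. In form: [{"hand": .., "tx": .., "ty": .., "tz": .., "turn": ..}, ...]. A call has 1 to 10 rows; each row shifts and turns the commanded pose from where the row before left it, along the tool's axes as they then stand; what a row does not reach is not made up. A row lasts 1/10 s, in which the tool goes at most 50 mm and 8.59 degrees, less where a joint would pass 70% of its speed; a pose out of reach is approached as far as the arm can. A call is refused whole if a number of a shift passes 0.05 or a number of a turn 0.15, either way. A call with a gripper value outside its range is refused whole. The fingers move at their own pace and stop on an object; FORCE is the grip in N (left out, the last holds). Time passes only in rows, so rows that do not move let the fingers close. It gives the time, the measured TCP pose, the force, the opening and the grip force at its end, in the units of the state.
- state(): the state, without advancing time (a new reading comes with each control period).
- camera(name): name is "side" or "top" or "wrist"; returns the picture (384x512x3 uint8, blue, green, red); there is no depth.
- get_calibration(name): a dict with "camera_matrix" (3x3 intrinsics, pixels), "camera_from_world" (4x4, takes a point from world to camera coordinates); the wrist camera has in their place "T_tool_cam" (4x4, takes a point from camera to tool coordinates, whose origin is the TCP and whose axes are the flange's). Camera axes: x right, y down, z forward; pixel columns grow to the right and rows downward; lengths in mm; the calibration is good to about 2 mm. The wrist camera is an equidistant fisheye: a pixel r from the principal point sees the ray r / f radians off the axis. A picture is of the moment at which its call begins: read the wrist's pose just before it. get_calibration takes no time and is no camera call.
- close_job(): hands the job in; it is judged then, once.
Trained networks look in the newest picture that a camera, given by its name, has taken for a name from the list of things; names that differ only in an ending like _2 or _b are one class to them, and where a whole thing is asked for, a point or a joint stands for the part that bears it (a point fixed in the world has none). Each returns a list of dicts, best first, with "confidence" (0 to 1); they miss things now and then, are a little off and sometimes report something else, mostly with a low value. They report only what shows in the picture. A call takes as long as a camera call.
- search_frame(camera, target): "box" ([left, top, width, height] as shares, 0 to 1, of the picture: columns of its width, rows of its height, round what is visible of it).
- place_of(camera, target): "location" ([row, column] as shares, 0 to 1, of the picture: columns of its width, rows of its height: a listed point, or the origin of a listed thing).
The state is a dict: "time_s": time; "q": joint angles; "joint_vel": joint speeds; "effort": joint torques, N m; "tcp_pos": TCP position; "tcp_rot": TCP orientation; "wrist_force": force on the tool from outside, world axes, zero at the start; "wrist_torque": the same for the moment, N m; "finger_gap": finger opening in mm; "grip_force": force on a finger pad.
Only numpy, scipy, OpenCV 4.12 (cv2) and the standard library are available. Lean on these libraries where they do the work, as an engineer would, in place of code of your own. Each camera call takes 0.05 s, during which the arm holds its last target. There are 200 camera calls.

## Working session

There is one attempt and no reset: what is moved stays moved. The work goes in short steps, Python scripts to look and compute and a shell command to move; the robot and the scene stay as the last step left them, time stands still between calls to the robot, and variables do not carry over. Pictures are saved under pics/ and viewed, at most 10 in all, crops included, and the job is handed in when it is done.

```bash
ls; mkdir -p pics; cat > h.py <<'E'
from bench import *
import numpy as np, cv2
from scipy.spatial.transform import Rotation as R
def ray(cam,px,st=None):
    c=get_calibration(cam);K=np.array(c["camera_matrix"])
    u=(px[0]-K[0,2])/K[0,0];v=(px[1]-K[1,2])/K[1,1]
    if cam=="wrist":
        th=np.hypot(u,v);d=np.array([u/th*np.sin(th),v/th*np.sin(th),np.cos(th)]) if th>1e-9 else np.array([0,0,1.])
        T=np.array(c["T_tool_cam"]);W=np.eye(4);W[:3,:3]=R.from_rotvec(st["tcp_rot"]).as_matrix();W[:3,3]=st["tcp_pos"]
        M=W@T
    else:
        d=np.array([u,v,1.]);M=np.linalg.inv(np.array(c["camera_from_world"]))
    return M[:3,3],M[:3,:3]@d
def onz(cam,px,z,st=None):
    o,d=ray(cam,px,st);return o+d*(z-o[2])/d[2]
def loc(cam,t,n=1):
    r=place_of(cam,t)[:n];return [((x["location"][1]*512,x["location"][0]*384),x["confidence"]) for x in r]
def proj(cam,p):
    c=get_calibration(cam);K=np.array(c["camera_matrix"]);q=np.array(c["camera_from_world"])@np.append(p,1);q=K@q[:3];return q[:2]/q[2]
E
python3 - <<'E'
from h import *
s=state();print(s)
for c in("side","top","wrist"):
    cv2.imwrite(f"pics/{c}0.png",camera(c))
Z=dict(bed=0,post=60,fence=60,carrier=60,fork=67,clamp=60,wedge_tab=88,oil_vial=60,dead_weight=60,oil_bottle=0,wash_bottle=0,beaker=0)
for t,z in Z.items():
    for c in("side","top","wrist"):
        for px,cf in loc(c,t,2):print(t,c,np.round(px,1),round(cf,2),np.round(onz(c,px,z,s),1))
for c in("side","top"):print(get_calibration(c))
print(get_calibration("wrist"))
E
python3 - <<'E'
import cv2
cv2.imwrite("pics/top0b.png",cv2.resize(cv2.imread("pics/top0.png"),(800,600)))
cv2.imwrite("pics/side0b.png",cv2.resize(cv2.imread("pics/side0.png"),(800,600)))
E
```

```text
pics
{'time_s': 0.0, 'q': array([ 1.10131648e+00,  1.04690996e-01,  9.64501375e-02,  1.56391819e+00,
       -5.56983460e-06,  1.35309564e+00]), 'joint_vel': array([-9.12785571e-04,  7.41312677e-05, -6.26909346e-04,  9.86343362e-04,
       -1.15767120e-04,  8.00576319e-04]), 'effort': array([ 6.45379805e-04, -5.56927049e+01,  5.03652442e+01,  1.66972890e-02,
       -1.67162011e-04, -3.72472903e-05]), 'tcp_pos': array([149.28604359, 580.72261393, 194.41670493]), 'tcp_rot': array([-3.94392903e-01, -3.11628037e+00,  2.01810846e-03]), 'wrist_force': array([-1.29822905, -0.32659126, -0.06639501]), 'wrist_torque': array([-0.03051552,  0.01964985,  0.00301923]), 'grip_force': 0.0, 'finger_gap': 85.42681053028258}
bed side [234.9 314. ] 0.64 [594.  116.7   0. ]
bed top [160.1 174.6] 0.6 [597.9 112.2   0. ]
post side [233.9 292.6] 0.8 [595.  116.8  60. ]
post side [215.9 261.8] 0.62 [641.9  42.9  60. ]
post top [156.7 173.7] 0.65 [587.  108.7  60. ]
fence side [238.7 248.7] 0.94 [6.028e+02 5.000e-01 6.000e+01]
fence top [197.3 170.7] 0.73 [597.2   6.6  60. ]
fence top [379.2 230. ] 0.3 [ 454.8
[... 2103 characters left out ...]
       [ 1.84483941e-01, -2.70121549e-02, -9.82464258e-01,
         1.07067098e+03],
       [ 0.00000000e+00,  0.00000000e+00,  0.00000000e+00,
         1.00000000e+00]])}
{'camera_matrix': array([[297.31863964,   0.        , 257.31172509],
       [  0.        , 297.31863964, 191.26144608],
       [  0.        ,   0.        ,   1.        ]]), 'T_tool_cam': array([[ 5.27736543e-04, -9.64915635e-01, -2.62559590e-01,
         6.66416587e+01],
       [ 9.99999672e-01,  6.70389857e-04, -4.53738081e-04,
        -1.41039726e-01],
       [ 6.13836254e-04, -2.62559264e-01,  9.64915673e-01,
        -1.79870348e+02],
       [ 0.00000000e+00,  0.00000000e+00,  0.00000000e+00,
         1.00000000e+00]])}
```

View pics/top0b.png

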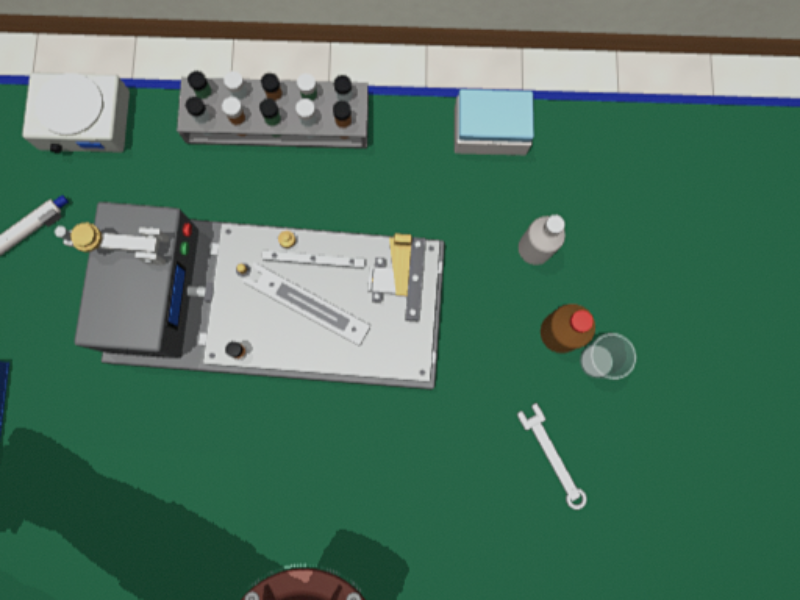

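View pics/side0b.png

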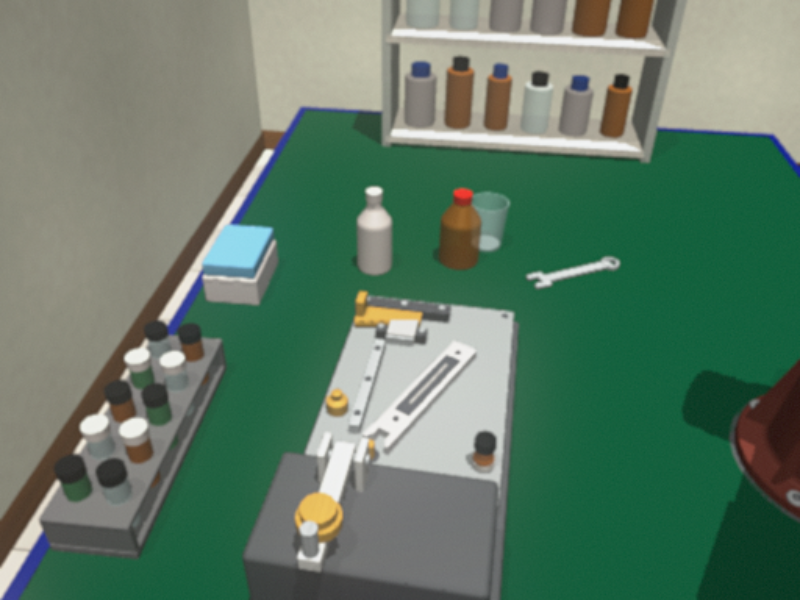

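The pictures show the carrier askew with its fork just short of the post at about (243,268) in the top view. The wedge tab is at about (402,240), the vial at (235,350), and the weight behind the fence at (287,239). I'll rise over the housing and move above the carrier.

```bash
python3 -m jog '[{"tz":-0.05},{"tz":-0.05},{"tx":-0.0327,"ty":-0.033},{"tx":-0.0327,"ty":-0.033},{"tx":-0.0327,"ty":-0.033},{"tx":-0.0327,"ty":-0.033},{"tx":-0.0327,"ty":-0.033},{"tx":-0.0327,"ty":-0.033},{"tx":-0.0327,"ty":-0.033},{"tx":-0.0327,"ty":-0.033}]'
python3 -m jog '[{"tx":-0.0327,"ty":-0.033},{"tx":-0.0327,"ty":-0.033},{"tx":-0.0327,"ty":-0.033},{"tx":-0.0327,"ty":-0.033},{"tx":-0.0327,"ty":-0.033},{"tx":-0.0327,"ty":-0.033},{"tx":-0.0327,"ty":-0.033},{},{},{}]'
python3 - <<'E'
from h import *
s=state();print(s)
cv2.imwrite("pics/w1.png",cv2.resize(camera("wrist"),(800,600),interpolation=cv2.INTER_CUBIC))
Z=dict(post=60,fence=60,carrier=60,fork=67,clamp=60,wedge_tab=88,oil_vial=60,dead_weight=60)
for t,z in Z.items():
        for px,cf in loc("wrist",t,2):print(t,np.round(px,1),round(cf,2),np.round(onz("wrist",px,z,s),1))
E
```

```text
{'time_s': 1.95, 'q': array([ 1.10129620e+00,  1.04121171e-01,  9.73110406e-02,  1.56390800e+00,
       -1.47965600e-06,  1.35312370e+00]), 'joint_vel': array([ 0.00120547,  0.00101519,  0.00086118,  0.00289415, -0.0012543 ,
        0.00057494]), 'effort': array([-3.80802849e-04, -5.56748950e+01,  5.03766167e+01,  6.84111510e-04,
       -3.53323794e-04, -3.26888404e-06]), 'tcp_pos': array([149.49506269, 581.1114369 , 195.2243638 ]), 'tcp_rot': array([3.94521804e-01, 3.11669419e+00, 1.14861581e-04]), 'wrist_force': array([-0.89402845, -1.20408236, -0.95916422]), 'wrist_torque': array([ 0.00720491, -0.02142849, -0.03292809]), 'grip_force': 0.0, 'finger_gap': 85.54475104505562}$[0]: bad value
$[0]: bad value
```

View pics/w1.png

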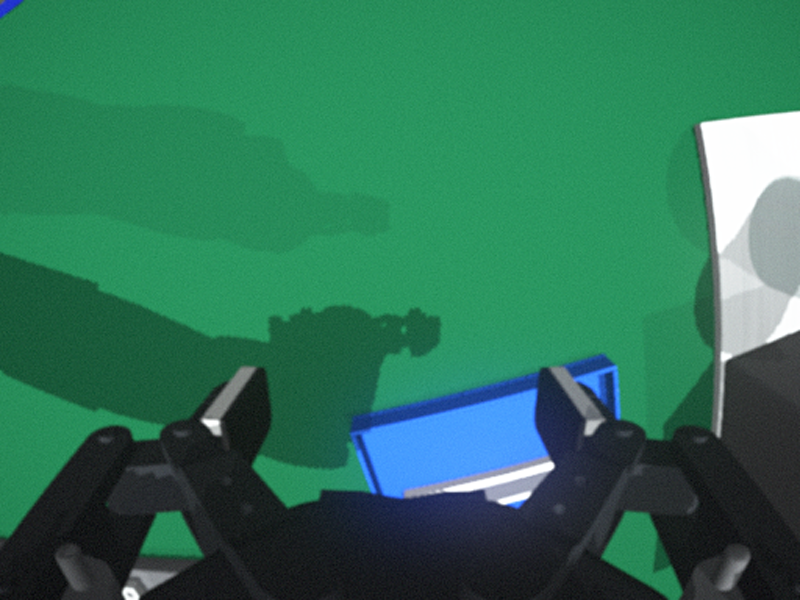

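The wrist view shows only the bench before the move, because the rows were refused. Every row needs all five keys.

```bash
python3 -m jog '[{"hand":0,"tx":0,"ty":0,"tz":-0.05,"turn":0},{"hand":0,"tx":0,"ty":0,"tz":-0.05,"turn":0},{"hand":0,"tx":-0.0327,"ty":-0.033,"tz":0,"turn":0},{"hand":0,"tx":-0.0327,"ty":-0.033,"tz":0,"turn":0},{"hand":0,"tx":-0.0327,"ty":-0.033,"tz":0,"turn":0},{"hand":0,"tx":-0.0327,"ty":-0.033,"tz":0,"turn":0},{"hand":0,"tx":-0.0327,"ty":-0.033,"tz":0,"turn":0},{"hand":0,"tx":-0.0327,"ty":-0.033,"tz":0,"turn":0},{"hand":0,"tx":-0.0327,"ty":-0.033,"tz":0,"turn":0},{"hand":0,"tx":-0.0327,"ty":-0.033,"tz":0,"turn":0}]' | tail -c 600
python3 -m jog '[{"hand":0,"tx":-0.0327,"ty":-0.033,"tz":0,"turn":0},{"hand":0,"tx":-0.0327,"ty":-0.033,"tz":0,"turn":0},{"hand":0,"tx":-0.0327,"ty":-0.033,"tz":0,"turn":0},{"hand":0,"tx":-0.0327,"ty":-0.033,"tz":0,"turn":0},{"hand":0,"tx":-0.0327,"ty":-0.033,"tz":0,"turn":0},{"hand":0,"tx":-0.0327,"ty":-0.033,"tz":0,"turn":0},{"hand":0,"tx":-0.0327,"ty":-0.033,"tz":0,"turn":0},{"hand":0,"tx":0,"ty":0,"tz":0,"turn":0},{"hand":0,"tx":0,"ty":0,"tz":0,"turn":0},{"hand":0,"tx":0,"ty":0,"tz":0,"turn":0}]'
python3 - <<'E'
from h import *
s=state();print(s["q"],s["tcp_pos"],s["tcp_rot"])
cv2.imwrite("pics/w2.png",cv2.resize(camera("wrist"),(800,600),interpolation=cv2.INTER_CUBIC))
Z=dict(post=60,fence=60,carrier=60,fork=67,clamp=60,wedge_tab=88,oil_vial=60,dead_weight=60)
for t,z in Z.items():
        for px,cf in loc("wrist",t,2):print(t,np.round(px,1),round(cf,2),np.round(onz("wrist",px,z,s),1))
E
```

```text
time_s: 3.4
tcp_pos: [337.6, 258.6, 295.4]
tcp_rot: [0.394, 3.116, 0.001]
wrist_force: [1.5, 0.4, 0.3]
finger_gap: 85.6
grip_force: 0.0
time_s: 4.4
tcp_pos: [500.9, -19.9, 295.5]
tcp_rot: [0.394, 3.117, 0.0]
wrist_force: [0.4, 1.1, -0.4]
finger_gap: 85.5
grip_force: 0.0
[-3.01354230e-01 -1.46395486e-01  3.44350884e-02  1.75149200e+00
  2.84220249e-04 -5.00303382e-02] [500.92269993 -19.88013604 295.45948969] [3.93717573e-01 3.11663986e+00 4.02517334e-04]
post [359.3 191.1] 0.58 [583.7 117.3  60. ]
post [338.2 107.1] 0.19 [454.8 109.5  60. ]
fence [286.8 221. ] 0.74 [ 6.015e+02 -3.000e-01  6.000e+01]
carrier [108.6 274.3] 0.73 [ 628.7 -326.6   60. ]
fork [353.8 197.9] 0.96 [589.4 105.   67. ]
wedge_tab [199.  273.4] 0.82 [ 642. -148.   88.]
dead_weight [322.1 239.6] 0.54 [646.3  46.6  60. ]
```

View pics/w2.png

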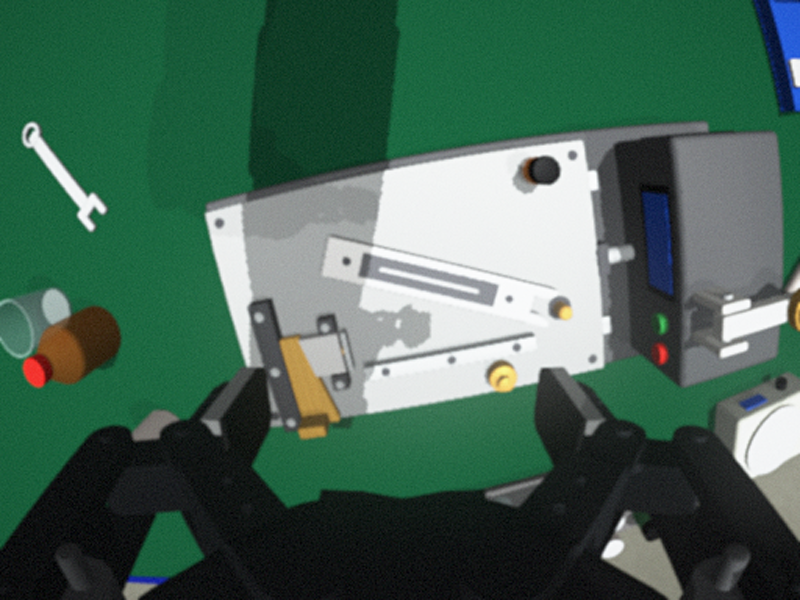

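The wrist view shows the whole bed. The post top is at about (565,311), the carrier's plain end runs (330,237)–(322,275), the fence's near edge runs (365,363)–(533,335), and the tab is at about (312,425). Next I'll compute positions.

```bash
python3 - <<'E'
from h import *
s=state()
def P(n,x,y,z):
    p=onz("wrist",(x*.64,y*.64),z,s);print(n,np.round(p,1));return p
a=P("c315-155",206,207,60);b=P("c-45-155",583,141,60);c=P("c-45+75",604,369,60)
P("post82",565,311,82)
e1=P("end1",330,237,74);e2=P("end2",322,275,74)
h1=P("hole1",346,261,74);h2=P("hole2",509,298,74)
f1=P("f1",365,363,76);f2=P("f2",533,335,76)
for n,u,v in(("plate",b,a),("fence",f2,f1),("plate y",c,b),("carr",h2,h1)):
    d=v-u;print(n,np.degrees(np.arctan2(d[1],d[0])),np.hypot(*d[:2]))
P("nose",350,350,74)
P("vial",545,172,105)
E
```

```text
c315-155 [ 412.9 -189.2   60. ]
c-45-155 [441.  167.5  60. ]
c-45+75 [671.8 153.3  60. ]
post82 [588.7 112.1  82. ]
end1 [472.3 -78.3  74. ]
end2 [503.2 -94.9  74. ]
hole1 [496.6 -70.4  74. ]
hole2 [565.7  63.4  74. ]
f1 [593.4 -79.9  76. ]
f2 [606.3  79.2  76. ]
plate -94.50441898384123 357.81262160772104
fence -94.63532088899471 159.60747068791713
plate y 176.47673719694166 231.22324678921706
carr -117.3230989017738 150.64188932093788
nose [578.1 -90.3  74. ]
vial [459.6 109.9 105. ]
```

```bash
python3 -m jog '[{"hand":0.3,"tx":0,"ty":0,"tz":0,"turn":-0.1493},{"hand":0.3,"tx":0,"ty":0,"tz":0,"turn":-0.1493},{"hand":0.3,"tx":0,"ty":0,"tz":0,"turn":-0.1493},{"hand":0.3,"tx":0,"ty":0,"tz":0,"turn":-0.1493},{"hand":0.3,"tx":0,"ty":0,"tz":0,"turn":-0.1493},{"hand":0.3,"tx":0,"ty":0,"tz":0,"turn":-0.1493},{"hand":0.3,"tx":0,"ty":0,"tz":0,"turn":-0.1493},{"hand":0.3,"tx":0,"ty":0,"tz":0,"turn":-0.1493},{"hand":0.3,"tx":0,"ty":0,"tz":0,"turn":-0.1493},{"hand":0.3,"tx":-0.0047,"ty":-0.0192,"tz":0.04,"turn":0}]' | sed -n 2,5p
python3 -m jog '[{"hand":0.3,"tx":0,"ty":0,"tz":0.05,"turn":0},{"hand":0.3,"tx":0,"ty":0,"tz":0.05,"turn":0},{"hand":0.3,"tx":0,"ty":0,"tz":0.02,"turn":0},{"hand":0.3,"tx":0,"ty":0,"tz":0,"turn":0},{"hand":0.3,"tx":0,"ty":0,"tz":0,"turn":0},{"hand":0.3,"tx":0,"ty":0,"tz":0,"turn":0}]'
python3 - <<'E'
from h import *
s=state();print(s["q"])
cv2.imwrite("pics/w3.png",cv2.resize(camera("wrist"),(800,600),interpolation=cv2.INTER_CUBIC))
E
```

```text
tcp_pos: [522.1, -25.5, 260.4]
tcp_rot: [-1.636, 2.675, -0.01]
wrist_force: [0.6, -0.3, 0.1]
finger_gap: 60.0
time_s: 6.45
tcp_pos: [521.7, -25.5, 137.5]
tcp_rot: [-1.63, 2.683, -0.004]
wrist_force: [1.3, 0.4, -0.2]
finger_gap: 59.8
grip_force: 0.0
[-2.99728680e-01 -1.42271151e-01 -2.50770477e-01  1.45903172e+00
  7.77797455e-05 -1.39164694e+00]
```

View pics/w3.png

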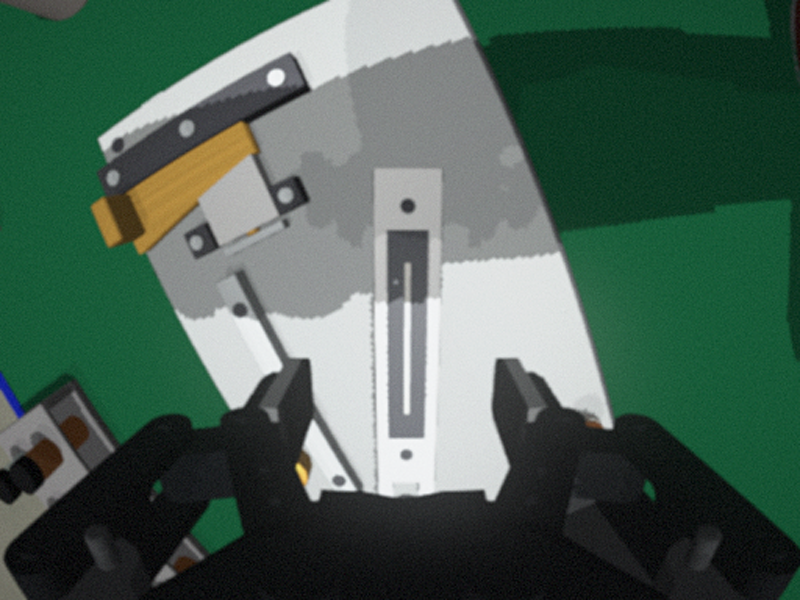

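The view shows the carrier upright in the image along column 407, square between the fingers and clear of the fence. I'll descend and grip lightly.

```bash
python3 -m jog '[{"hand":0.3,"tx":0,"ty":0,"tz":0.04,"turn":0},{"hand":0.3,"tx":0,"ty":0,"tz":0.025,"turn":0},{"hand":0.3,"tx":0,"ty":0,"tz":0.01,"turn":0},{"hand":0.3,"tx":0,"ty":0,"tz":0,"turn":0},{"hand":0.3,"tx":0,"ty":0,"tz":0,"turn":0}]' 
python3 -m jog '[{"hand":0.65,"tx":0,"ty":0,"tz":0,"turn":0},{"hand":0.65,"tx":0,"ty":0,"tz":0,"turn":0},{"hand":0.65,"tx":0,"ty":0,"tz":0,"turn":0},{"hand":0.65,"tx":0,"ty":0,"tz":0,"turn":0},{"hand":0.65,"tx":0,"ty":0,"tz":0,"turn":0}]' 20
```

```text
time_s: 7.0
tcp_pos: [521.4, -25.5, 62.0]
tcp_rot: [-1.63, 2.684, -0.002]
wrist_force: [-0.1, -0.0, 0.0]
finger_gap: 59.8
grip_force: 0.0
time_s: 7.5
tcp_pos: [520.5, -25.2, 60.3]
tcp_rot: [-1.631, 2.685, -0.0]
wrist_force: [0.5, 0.9, 0.0]
finger_gap: 30.1
grip_force: 0.0
```

```bash
python3 - <<'E'
from h import *
s=state();print(s["tcp_pos"],s["wrist_force"],s["finger_gap"],s["grip_force"])
a=camera("wrist");b=camera("side")[230:330,190:310]
a=cv2.resize(a,(512,384));b=cv2.resize(b,(460,384),interpolation=cv2.INTER_CUBIC)
cv2.imwrite("pics/w4.png",cv2.resize(np.hstack([a,b]),(800,316)))
E
```

```text
[520.47116732 -25.17347526  60.33360647] [0.47162305 0.91263238 0.03447009] 30.136854701843887 0.0
```

View pics/w4.png

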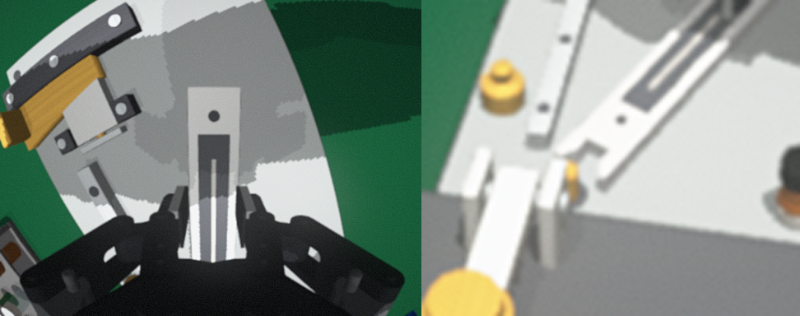

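The left half shows the pads beside the carrier; the right half shows the fork just short of the post. The reported gap of 30 mm may not be the true one, so I'll close further.

```bash
python3 -m jog '[{"hand":0.75,"tx":0,"ty":0,"tz":0,"turn":0},{"hand":0.75,"tx":0,"ty":0,"tz":0,"turn":0},{"hand":0.75,"tx":0,"ty":0,"tz":0,"turn":0}]' 20;  python3 - <<'E'
from h import *
a=camera("wrist")[150:384,130:390]
cv2.imwrite("pics/w5.png",cv2.resize(a,(660,594),interpolation=cv2.INTER_CUBIC))
E
```

```text
time_s: 7.9
tcp_pos: [520.4, -25.1, 60.2]
tcp_rot: [-1.631, 2.685, 0.0]
wrist_force: [0.8, 0.4, 0.9]
finger_gap: 21.4
grip_force: 0.0
```

View pics/w5.png

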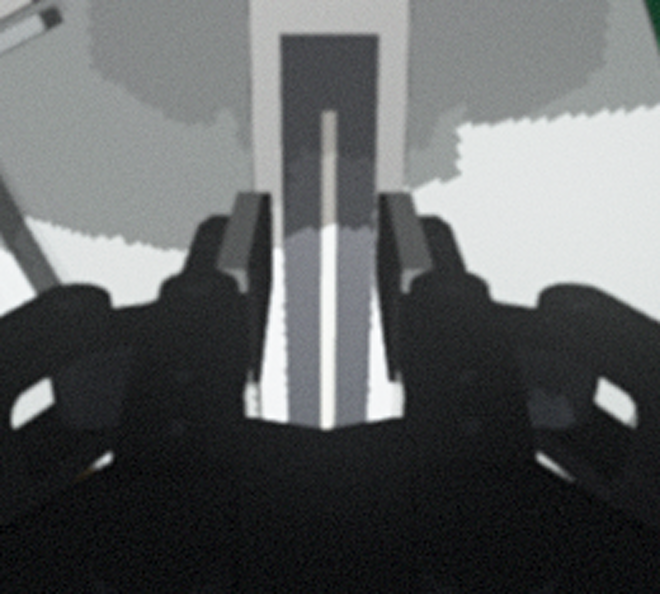

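The pads have closed above the carrier without touching it, so the fingertips sit higher than the TCP suggests. I'll check from the side with the TCP projected into the picture.

```bash
python3 - <<'E'
from h import *
s=state();im=camera("side")
p=np.array(s["tcp_pos"])
S=6;x0,y0,x1,y1=215,160,345,260
a=cv2.resize(im[y0:y1,x0:x1],None,fx=S,fy=S,interpolation=cv2.INTER_CUBIC)
for dz,c in((0,(0,0,255)),(14,(255,0,0)),(40,(255,0,255)),(73,(0,255,0))):
    q=(proj("side",p+[0,0,dz])-[x0,y0])*S;print(dz,q);cv2.circle(a,tuple(int(v) for v in q),4,c,-1)
cv2.imwrite("pics/s5.png",a)
E
```

```text
0 [389.75741618 501.20098275]
14 [391.53571905 470.81299196]
40 [394.92235478 412.94149158]
73 [399.38564115 336.67197233]
```

View pics/s5.png

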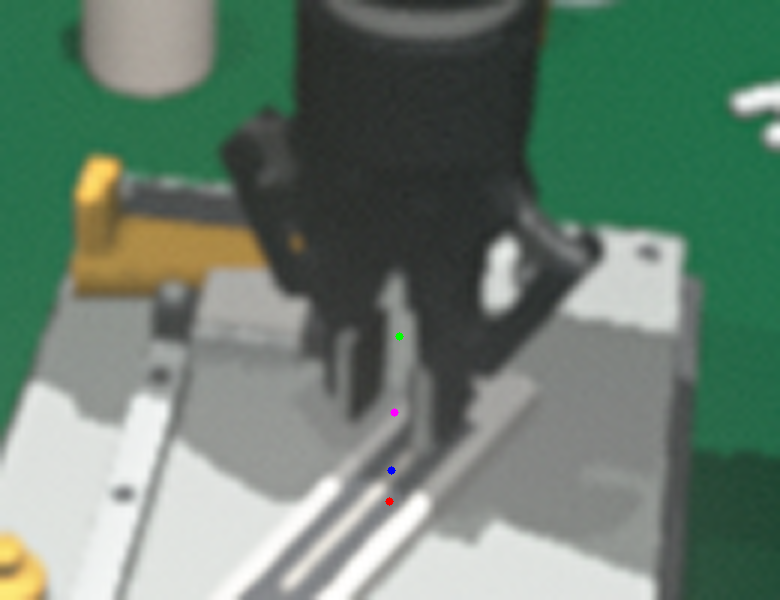

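The side view shows the pad tips at about (355,418) and (430,450), roughly 35–40 mm above the reported TCP. I'll open and lower in small steps, watching the force.

```bash
python3 -m jog '[{"hand":0.45,"tx":0,"ty":0,"tz":0,"turn":0},{"hand":0.45,"tx":0,"ty":0,"tz":0,"turn":0},{"hand":0.45,"tx":0,"ty":0,"tz":0,"turn":0},{"hand":0.45,"tx":0,"ty":0,"tz":0.01,"turn":0},{"hand":0.45,"tx":0,"ty":0,"tz":0.006,"turn":0},{"hand":0.45,"tx":0,"ty":0,"tz":0,"turn":0}]' 20
for i in 1; do python3 -m jog '[{"hand":0.45,"tx":0,"ty":0,"tz":0.005,"turn":0},{"hand":0.45,"tx":0,"ty":0,"tz":0,"turn":0}]' 
python3 - <<'E'
from h import *
s=state();im=camera("side")
p=np.array(s["tcp_pos"]);print(p)
S=6;x0,y0,x1,y1=215,180,345,260
a=cv2.resize(im[y0:y1,x0:x1],None,fx=S,fy=S,interpolation=cv2.INTER_CUBIC)
w=cv2.resize(camera("wrist")[100:384,100:412],None,fx=.9,fy=.9)
cv2.imwrite("pics/s6.png",a); cv2.imwrite("pics/w6.png",w)
E
done
```

```text
time_s: 8.6
tcp_pos: [519.4, -24.8, 42.6]
tcp_rot: [1.63, -2.684, -0.003]
wrist_force: [-0.4, -1.0, -0.1]
finger_gap: 47.3
grip_force: 0.0
time_s: 8.8
tcp_pos: [520.1, -25.0, 38.5]
tcp_rot: [1.631, -2.685, -0.001]
wrist_force: [0.2, 0.8, -0.6]
finger_gap: 46.8
grip_force: 0.0
[520.05704769 -25.02876832  38.52164222]
```

```bash

python3 -m jog '[{"hand":0.45,"tx":0,"ty":0,"tz":0.004,"turn":0},{"hand":0.45,"tx":0,"ty":0,"tz":0,"turn":0}]' | sed -n '2p;4p'
python3 -m jog '[{"hand":0.45,"tx":0,"ty":0,"tz":0.003,"turn":0},{"hand":0.45,"tx":0,"ty":0,"tz":0,"turn":0}]'| sed -n '2p;4p'
python3 -m jog '[{"hand":0.45,"tx":0,"ty":0,"tz":0.003,"turn":0},{"hand":0.45,"tx":0,"ty":0,"tz":0,"turn":0}]'| sed -n '2p;4p'
python3 -m jog '[{"hand":0.6,"tx":0,"ty":0,"tz":0,"turn":0},{"hand":0.6,"tx":0,"ty":0,"tz":0,"turn":0},{"hand":0.6,"tx":0,"ty":0,"tz":0,"turn":0},{"hand":0.6,"tx":0,"ty":0,"tz":0,"turn":0}]' 20
```

```text
tcp_pos: [520.2, -25.1, 34.8]
wrist_force: [0.1, 0.6, -0.5]
tcp_pos: [520.2, -25.1, 31.8]
wrist_force: [0.2, -0.4, -0.2]
tcp_pos: [520.2, -25.1, 28.8]
wrist_force: [-0.6, -0.5, 0.1]
time_s: 9.9
tcp_pos: [520.3, -25.1, 29.2]
tcp_rot: [1.631, -2.685, -0.0]
wrist_force: [-0.9, -0.3, 1.4]
finger_gap: 35.2
grip_force: 21.0
```

Gripped: gap 35 mm, 21 N. I'll slide along the carrier's axis towards the post, watching the force.

```bash

python3 -m jog '[{"hand":0.6,"tx":-0.003,"ty":0,"tz":0,"turn":0},{"hand":0.6,"tx":-0.003,"ty":0,"tz":0,"turn":0},{"hand":0.6,"tx":-0.003,"ty":0,"tz":0,"turn":0},{"hand":0.6,"tx":0,"ty":0,"tz":0,"turn":0}]' | sed -n '2p;4,6p'
python3 -m jog '[{"hand":0.6,"tx":-0.003,"ty":0,"tz":0,"turn":0},{"hand":0.6,"tx":-0.003,"ty":0,"tz":0,"turn":0},{"hand":0.6,"tx":0,"ty":0,"tz":0,"turn":0}]'| sed -n '2p;4,6p'
python3 - <<'E'
from h import *
s=state()
a=cv2.resize(camera("side")[265:310,205:265],(600,450),interpolation=cv2.INTER_CUBIC)
cv2.imwrite("pics/s7.png",a)
for c in("side","top"):
  for t,z in(("fork",67),("post",60),("carrier",60)):
    for px,cf in loc(c,t,1):print(c,t,np.round(px,1),round(cf,2),np.round(onz(c,px,z,s),1))
E
```

```text
tcp_pos: [524.9, -16.7, 29.2]
wrist_force: [0.9, -0.6, -0.2]
finger_gap: 35.1
grip_force: 20.9
tcp_pos: [527.6, -11.4, 29.2]
wrist_force: [0.1, -0.9, -0.0]
finger_gap: 35.8
grip_force: 20.9
side fork [232.9 286.6] 0.94 [597.9 108.9  67. ]
side post [236.7 291.1] 0.78 [590.4 112.6  60. ]
side carrier [241.  288.1] 0.68 [583.6 104.5  60. ]
top fork [160.8 171.1] 0.96 [592.4  97.4  67. ]
top post [156.7 173.7] 0.65 [587.  108.7  60. ]
top carrier [165.7 179. ] 0.97 [573.8  85.4  60. ]
```

```bash

python3 -m jog '[{"hand":0.6,"tx":-0.002,"ty":0,"tz":0,"turn":0},{"hand":0.6,"tx":-0.002,"ty":0,"tz":0,"turn":0},{"hand":0.6,"tx":0,"ty":0,"tz":0,"turn":0}]' | sed -n '2p;4,6p'
python3 -m jog '[{"hand":0.6,"tx":-0.002,"ty":0,"tz":0,"turn":0},{"hand":0.6,"tx":0,"ty":0,"tz":0,"turn":0}]'| sed -n '2p;4,6p'
python3 -m jog '[{"hand":0.6,"tx":-0.001,"ty":0,"tz":0,"turn":0},{"hand":0.6,"tx":0,"ty":0,"tz":0,"turn":0}]'| sed -n '2p;4,6p'
python3 -m jog '[{"hand":0.6,"tx":-0.001,"ty":0,"tz":0,"turn":0},{"hand":0.6,"tx":0,"ty":0,"tz":0,"turn":0}]'| sed -n '2p;4,6p'
```

```text
tcp_pos: [529.1, -8.4, 29.2]
wrist_force: [-0.6, -1.7, 0.2]
finger_gap: 35.6
grip_force: 21.0
tcp_pos: [530.2, -6.4, 29.2]
wrist_force: [-2.1, -2.4, 0.2]
finger_gap: 35.6
grip_force: 21.0
tcp_pos: [530.6, -5.5, 29.2]
wrist_force: [-0.6, -2.4, 0.9]
finger_gap: 35.4
grip_force: 21.0
tcp_pos: [531.1, -4.7, 29.2]
wrist_force: [-0.7, -2.2, 0.6]
finger_gap: 35.1
grip_force: 21.0
```

```bash

python3 -m jog '[{"hand":0.6,"tx":-0.001,"ty":0,"tz":0,"turn":0},{"hand":0.6,"tx":0,"ty":0,"tz":0,"turn":0}]'| sed -n '2p;4,6p'
python3 -m jog '[{"hand":0.6,"tx":-0.001,"ty":0,"tz":0,"turn":0},{"hand":0.6,"tx":0,"ty":0,"tz":0,"turn":0}]'| sed -n '2p;4,6p'
python3 - <<'E'
from h import *
s=state()
b=camera("top")
a=cv2.resize(camera("side")[265:310,205:265],(600,450),interpolation=cv2.INTER_CUBIC)
cv2.imwrite("pics/s7.png",a)
for c in("side","top"):
  for t,z in(("fork",67),("post",60),("carrier",60)):
    for px,cf in loc(c,t,1):print(c,t,np.round(px,1),round(cf,2),np.round(onz(c,px,z,s),1))
E
```

```text
tcp_pos: [531.5, -3.7, 29.2]
wrist_force: [-0.9, -2.1, 0.9]
finger_gap: 35.6
grip_force: 21.0
tcp_pos: [532.0, -2.9, 29.2]
wrist_force: [-1.2, -2.3, 1.2]
finger_gap: 35.1
grip_force: 21.0
side fork [229.8 287.8] 0.83 [603.1 112.4  67. ]
side post [234.7 290.3] 0.58 [594.4 111.1  60. ]
side carrier [236.8 288.2] 0.94 [591.3 105.6  60. ]
top post [342.  160.9] 0.62 [ 631.6 -364.2   60. ]
```

View pics/s7.png

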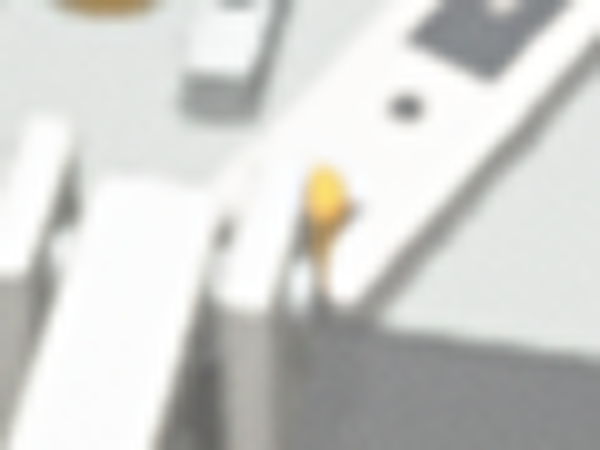

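The crop shows the post at (325,190) well inside the fork's slot. I'll continue in 1 mm steps until the slot's bottom touches.

```bash

for i in 1; do
python3 -m jog '[{"hand":0.6,"tx":-0.001,"ty":0,"tz":0,"turn":0},{"hand":0.6,"tx":0,"ty":0,"tz":0,"turn":0}]'| sed -n '2p;4p'
python3 -m jog '[{"hand":0.6,"tx":-0.001,"ty":0,"tz":0,"turn":0},{"hand":0.6,"tx":0,"ty":0,"tz":0,"turn":0}]'| sed -n '2p;4p'; done
```

```text
tcp_pos: [532.4, -2.1, 29.2]
wrist_force: [-1.7, -2.8, 1.5]
tcp_pos: [532.4, -2.1, 29.2]
wrist_force: [-3.8, -7.8, 1.9]
```

Contact at 26 mm of travel, force rising to 8.7 N: the fork is home. Next I'll swing 0.21 rad about the post while still gripped, in two stages.

```bash

python3 -m jog '[{"hand":0.6,"tx":0,"ty":-0.00385,"tz":0,"turn":-0.03},{"hand":0.6,"tx":0,"ty":-0.00385,"tz":0,"turn":-0.03},{"hand":0.6,"tx":0,"ty":0,"tz":0,"turn":0}]'
python3 -m jog '[{"hand":0.6,"tx":0,"ty":-0.00385,"tz":0,"turn":-0.03},{"hand":0.6,"tx":0,"ty":-0.00385,"tz":0,"turn":-0.03},{"hand":0.6,"tx":0,"ty":0,"tz":0,"turn":0}]'
```

```text
time_s: 13.35
tcp_pos: [539.5, -5.4, 29.2]
tcp_rot: [1.711, -2.633, 0.001]
wrist_force: [-4.1, -6.4, 2.0]
finger_gap: 35.4
grip_force: 21.2
time_s: 13.65
tcp_pos: [546.4, -8.2, 29.2]
tcp_rot: [1.79, -2.58, -0.0]
wrist_force: [-4.5, -4.9, 2.3]
finger_gap: 35.3
grip_force: 21.3
```

```bash

python3 -m jog '[{"hand":0.6,"tx":0,"ty":-0.00385,"tz":0,"turn":-0.03},{"hand":0.6,"tx":0,"ty":-0.00385,"tz":0,"turn":-0.03},{"hand":0.6,"tx":0,"ty":-0.00385,"tz":0,"turn":-0.03},{"hand":0.6,"tx":0,"ty":0,"tz":0,"turn":0}]'
python3 -m jog '[{"hand":0.5,"tx":0,"ty":0,"tz":0,"turn":0},{"hand":0.5,"tx":0,"ty":0,"tz":0,"turn":0},{"hand":0.5,"tx":0,"ty":0,"tz":0,"turn":0}]'
python3 - <<'E'
from h import *
s=state();camera("side")
for t,z in(("fork",67),("post",60),("carrier",60),("fence",60)):
    for px,cf in loc("side",t,1):print(t,np.round(px,1),round(cf,2),np.round(onz("side",px,z,s),1))
E
```

```text
time_s: 14.05
tcp_pos: [557.2, -11.7, 29.2]
tcp_rot: [1.904, -2.497, -0.001]
wrist_force: [-5.5, -4.5, 3.7]
finger_gap: 35.3
grip_force: 21.4
time_s: 14.35
tcp_pos: [557.9, -11.1, 29.1]
tcp_rot: [-1.903, 2.499, 0.0]
wrist_force: [0.4, -0.0, 0.2]
finger_gap: 42.6
grip_force: 0.0
fork [229.4 291.9] 0.73 [602.3 122.2  67. ]
carrier [236.9 290.7] 0.84 [590.2 111.6  60. ]
fence [238.3 250.3] 0.74 [602.9   5.1  60. ]
```

The carrier is home (origin about (590,112)). I'll lift off, close, step to the open side and come down to push.

```bash

python3 -m jog '[{"hand":0.5,"tx":0,"ty":0,"tz":-0.01,"turn":0},{"hand":0.5,"tx":0,"ty":0,"tz":-0.03,"turn":0},{"hand":1,"tx":0,"ty":0,"tz":0,"turn":-0.095},{"hand":1,"tx":0,"ty":0,"tz":0,"turn":-0.095},{"hand":1,"tx":0.0125,"ty":0.025,"tz":0,"turn":0},{"hand":1,"tx":0.0125,"ty":0.025,"tz":0,"turn":0},{"hand":1,"tx":0,"ty":0,"tz":0,"turn":0},{"hand":1,"tx":0,"ty":0,"tz":0,"turn":0}]'
python3 -m jog '[{"hand":1,"tx":0,"ty":0,"tz":0.025,"turn":0},{"hand":1,"tx":0,"ty":0,"tz":0.007,"turn":0},{"hand":1,"tx":0,"ty":0,"tz":0,"turn":0}]'
python3 -m jog '[{"hand":1,"tx":0,"ty":0,"tz":0.003,"turn":0},{"hand":1,"tx":0,"ty":0,"tz":0,"turn":0}]'
```

```text
time_s: 15.4
tcp_pos: [506.4, -32.6, 70.1]
tcp_rot: [-2.131, 2.307, -0.002]
wrist_force: [0.1, 0.2, 0.4]
finger_gap: 0.0
grip_force: 0.0
time_s: 15.7
tcp_pos: [505.4, -31.9, 36.3]
tcp_rot: [2.132, -2.306, -0.003]
wrist_force: [-0.1, -0.4, 0.9]
finger_gap: -0.3
grip_force: 0.0
time_s: 15.9
tcp_pos: [506.4, -32.4, 34.7]
tcp_rot: [-2.132, 2.307, -0.001]
wrist_force: [0.0, -0.5, -0.0]
finger_gap: -0.3
grip_force: 0.0
```

```bash

python3 -m jog '[{"hand":1,"tx":0,"ty":0,"tz":0.003,"turn":0},{"hand":1,"tx":0,"ty":0,"tz":0.002,"turn":0},{"hand":1,"tx":0,"ty":0,"tz":0,"turn":0}]' | sed -n '2p;4p'
python3 -m jog '[{"hand":1,"tx":0,"ty":-0.005,"tz":0,"turn":0},{"hand":1,"tx":0,"ty":-0.005,"tz":0,"turn":0},{"hand":1,"tx":0,"ty":-0.004,"tz":0,"turn":0},{"hand":1,"tx":0,"ty":-0.003,"tz":0,"turn":0},{"hand":1,"tx":0,"ty":-0.003,"tz":0,"turn":0},{"hand":1,"tx":0,"ty":0,"tz":0,"turn":0}]'| sed -n '2p;4p'
python3 - <<'E'
from h import *
s=state();camera("side")
for t,z in(("fork",67),("carrier",60),("fence",60)):
    for px,cf in loc("side",t,1):print(t,np.round(px,1),round(cf,2),np.round(onz("side",px,z,s),1))
E
```

```text
tcp_pos: [505.8, -32.3, 29.0]
wrist_force: [0.6, -0.7, -0.4]
tcp_pos: [526.1, -34.0, 29.1]
wrist_force: [-1.9, 0.1, 0.2]
carrier [237.9 292.6] 0.75 [587.8 115.9  60. ]
fence [238.1 252.2] 0.81 [602.6  10.7  60. ]
```

```bash

python3 -m jog '[{"hand":1,"tx":0,"ty":-0.003,"tz":0,"turn":0},{"hand":1,"tx":0,"ty":-0.003,"tz":0,"turn":0},{"hand":1,"tx":0,"ty":-0.003,"tz":0,"turn":0},{"hand":1,"tx":0,"ty":0,"tz":0,"turn":0}]'| sed -n '2p;4p'
python3 -m jog '[{"hand":1,"tx":0,"ty":-0.003,"tz":0,"turn":0},{"hand":1,"tx":0,"ty":-0.002,"tz":0,"turn":0},{"hand":1,"tx":0,"ty":0,"tz":0,"turn":0}]'| sed -n '2p;4p'
python3 -m jog '[{"hand":1,"tx":0,"ty":-0.002,"tz":0,"turn":0},{"hand":1,"tx":0,"ty":0,"tz":0,"turn":0}]'| sed -n '2p;4p'
python3 - <<'E'
from h import *
s=state();a=camera("wrist");cv2.imwrite("pics/w8.png",a)
E
```

```text
tcp_pos: [535.3, -34.7, 29.2]
wrist_force: [-1.1, -1.7, 0.4]
tcp_pos: [540.1, -35.1, 29.2]
wrist_force: [0.2, -1.5, 1.0]
tcp_pos: [542.0, -35.2, 29.2]
wrist_force: [-1.9, -1.9, 0.9]
```

```bash

for i in 1; do
python3 -m jog '[{"hand":1,"tx":0,"ty":-0.0015,"tz":0,"turn":0},{"hand":1,"tx":0,"ty":0,"tz":0,"turn":0}]'| sed -n '2p;4p'
python3 -m jog '[{"hand":1,"tx":0,"ty":-0.0015,"tz":0,"turn":0},{"hand":1,"tx":0,"ty":0,"tz":0,"turn":0}]'| sed -n '2p;4p'
python3 -m jog '[{"hand":1,"tx":0,"ty":-0.0010,"tz":0,"turn":0},{"hand":1,"tx":0,"ty":0,"tz":0,"turn":0}]'| sed -n '2p;4p'
done
```

```text
tcp_pos: [543.4, -35.4, 29.2]
wrist_force: [-2.1, -2.3, 0.9]
tcp_pos: [544.9, -35.5, 29.2]
wrist_force: [-2.1, -1.3, 0.8]
tcp_pos: [545.9, -35.5, 29.2]
wrist_force: [-2.6, -1.6, 0.3]
```

```bash

for i in 1; do
python3 -m jog '[{"hand":1,"tx":0,"ty":-0.0010,"tz":0,"turn":0},{"hand":1,"tx":0,"ty":0,"tz":0,"turn":0}]'| sed -n '2p;4p'
python3 -m jog '[{"hand":1,"tx":0,"ty":-0.0010,"tz":0,"turn":0},{"hand":1,"tx":0,"ty":0,"tz":0,"turn":0}]'| sed -n '2p;4p'
done
```

```text
tcp_pos: [546.9, -35.6, 29.2]
wrist_force: [-2.4, -1.3, 0.4]
tcp_pos: [547.9, -35.7, 29.2]
wrist_force: [-2.0, -1.2, 0.8]
```

```bash

for i in 1; do
python3 -m jog '[{"hand":1,"tx":0,"ty":-0.0010,"tz":0,"turn":0},{"hand":1,"tx":0,"ty":0,"tz":0,"turn":0}]'| sed -n '2p;4p'
python3 -m jog '[{"hand":1,"tx":0,"ty":-0.0010,"tz":0,"turn":0},{"hand":1,"tx":0,"ty":0,"tz":0,"turn":0}]'| sed -n '2p;4p'
done
python3 - <<'E'
from h import *
a=camera("wrist")
cv2.imwrite("pics/w9.png",cv2.resize(a[60:384,60:492],(800,600),interpolation=cv2.INTER_CUBIC))
E
```

```text
tcp_pos: [548.9, -35.7, 29.2]
wrist_force: [-2.9, -1.5, 1.5]
tcp_pos: [549.9, -35.9, 29.2]
wrist_force: [-2.2, -1.7, 0.4]
```

View pics/w9.png

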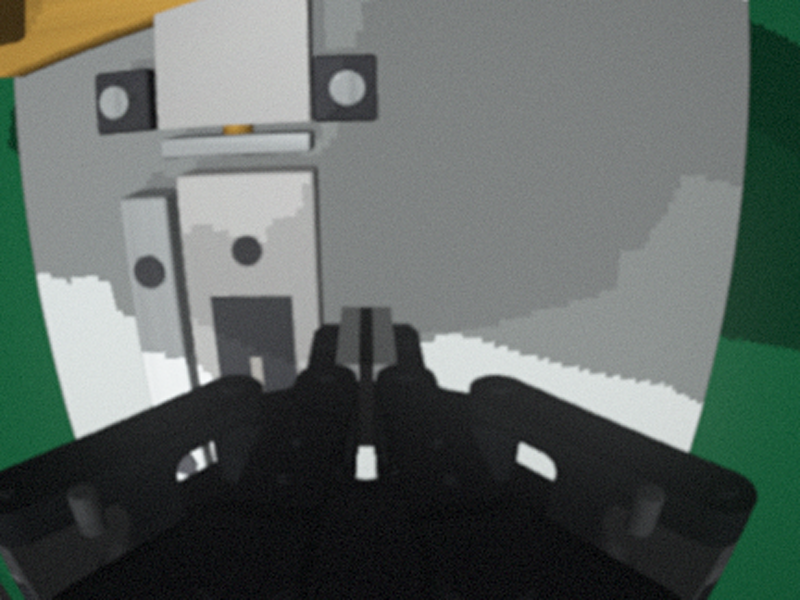

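The view shows the carrier's end (180–315, row 175) in front of the nose pad (row 145) with a gap, and a thin gap left to the fence at column 175. I'll keep pushing to contact.

```bash

for i in 1; do
python3 -m jog '[{"hand":1,"tx":0,"ty":-0.0010,"tz":0,"turn":0},{"hand":1,"tx":0,"ty":0,"tz":0,"turn":0}]'| sed -n '2p;4p'
python3 -m jog '[{"hand":1,"tx":0,"ty":-0.0010,"tz":0,"turn":0},{"hand":1,"tx":0,"ty":0,"tz":0,"turn":0}]'| sed -n '2p;4p'
python3 -m jog '[{"hand":1,"tx":0,"ty":-0.0010,"tz":0,"turn":0},{"hand":1,"tx":0,"ty":0,"tz":0,"turn":0}]'| sed -n '2p;4p'
done
```

```text
tcp_pos: [550.9, -35.9, 29.2]
wrist_force: [-1.6, -1.2, 0.4]
tcp_pos: [551.7, -36.0, 29.2]
wrist_force: [-4.3, -1.8, 1.8]
tcp_pos: [551.8, -36.1, 29.1]
wrist_force: [-8.5, -3.1, 4.5]
```

The force rose to 8.5 N, so the carrier is on the fence. I'll give it a second light push nearer the post to seat it flat along its whole length.

```bash

python3 -m jog '[{"hand":1,"tx":0,"ty":0.006,"tz":0,"turn":0},{"hand":1,"tx":-0.03,"ty":0,"tz":0,"turn":0},{"hand":1,"tx":-0.03,"ty":0,"tz":0,"turn":0},{"hand":1,"tx":-0.03,"ty":0,"tz":0,"turn":0},{"hand":1,"tx":0,"ty":-0.003,"tz":0,"turn":0},{"hand":1,"tx":0,"ty":0,"tz":0,"turn":0}]'| sed -n '2p;4p'
python3 -m jog '[{"hand":1,"tx":0,"ty":-0.0010,"tz":0,"turn":0},{"hand":1,"tx":0,"ty":0,"tz":0,"turn":0}]'| sed -n '2p;4p'
python3 -m jog '[{"hand":1,"tx":0,"ty":-0.0010,"tz":0,"turn":0},{"hand":1,"tx":0,"ty":0,"tz":0,"turn":0}]'| sed -n '2p;4p'
```

```text
tcp_pos: [557.0, 54.8, 29.2]
wrist_force: [-1.5, 1.1, 0.2]
tcp_pos: [557.4, 53.6, 29.1]
wrist_force: [-3.2, 3.3, 1.7]
tcp_pos: [557.6, 53.6, 29.0]
wrist_force: [-7.5, 5.1, 5.4]
```

Both ends bear on the fence. I'll rise and look at the wedge tab from above.

```bash

python3 -m jog '[{"hand":1,"tx":0,"ty":0.01,"tz":0,"turn":0},{"hand":1,"tx":0,"ty":0,"tz":-0.045,"turn":0},{"hand":1,"tx":0,"ty":0,"tz":-0.045,"turn":0},{"hand":1,"tx":0,"ty":0,"tz":-0.03,"turn":0},{"hand":1,"tx":0.0335,"ty":-0.016,"tz":0,"turn":0},{"hand":1,"tx":0.0335,"ty":-0.016,"tz":0,"turn":0},{"hand":1,"tx":0.0335,"ty":-0.016,"tz":0,"turn":0},{"hand":1,"tx":0.0335,"ty":-0.016,"tz":0,"turn":0},{"hand":1,"tx":0,"ty":0,"tz":0,"turn":0},{"hand":1,"tx":0,"ty":0,"tz":0,"turn":0}]'| sed -n '2,4p'
cat > m.py <<'E'
from h import *
s=state();a=camera("wrist")
cv2.imwrite("pics/w10.png",a)
camera("side");camera("top")
for c in("wrist","side","top"):
  for t,z in(("wedge_tab",88),("clamp",60),("carrier",60),("post",60),("fork",67),("fence",60)):
    for px,cf in loc(c,t,1):
        if cf>.4:print(c,t,np.round(px,1),round(cf,2),np.round(onz(c,px,z,s),1))
hsv=cv2.cvtColor(a,cv2.COLOR_BGR2HSV)
m=cv2.inRange(hsv,(12,100,70),(30,255,255))
n,_,st,ce=cv2.connectedComponentsWithStats(m)
for i in range(1,n):
    if st[i,4]>60:print(st[i],np.round(ce[i],1))
print(search_frame("wrist","wedge_tab")[:2])
E
python3 m.py
```

```text
tcp_pos: [602.1, -85.8, 148.9]
tcp_rot: [-2.129, 2.31, 0.0]
wrist_force: [1.0, 0.5, -0.2]
side wedge_tab [223.9 195.6] 0.77 [ 655.8 -137.4   88. ]
side carrier [235.7 289.6] 0.96 [592.7 109.3  60. ]
side post [234.6 292.5] 0.75 [593.8 116.3  60. ]
side fork [231.6 290.2] 0.65 [599.  117.7  67. ]
side fence [236.6 249.1] 0.77 [606.8   2.1  60. ]
top wedge_tab [257.  149.2] 0.92 [ 649.6 -143.7   88. ]
top fence [380.3 230.7] 0.42 [ 453.2 -457.6   60. ]
[ 194  107  115   45 3663] [245.6 124.5]
[ 43 243  15  12  61] [ 49.5 247.6]
[{'box': [0.3826, 0.2807, 0.2193, 0.1232], 'confidence': 0.98}]
```

```bash
python3 - <<'E'
from h import *
s=state();a=cv2.imread("pics/w10.png");hsv=cv2.cvtColor(a,cv2.COLOR_BGR2HSV)
m=cv2.inRange(hsv,(12,100,70),(30,255,255))[100:160,190:312]
for c in range(2,118,4):
    r=np.where(m[:,c])[0]
    if len(r):print(c+190,r.min()+100,r.max()+100,hsv[[r.min()+103,(r.min()+r.max())//2+100,r.max()+97],c+190,2])
for px in((195,115),(195,150),(213,130)):
    for z in(60,74,88,102):print(px,z,np.round(onz("wrist",px,z,s),1))
E
```

```text
196 111 145 [200 181 165]
200 111 145 [208 209 210]
204 110 151 [209 216 210]
208 110 150 [168 187 215]
212 109 149 [105  78 213]
216 109 148 [192 186 214]
220 109 147 [212 200 210]
224 109 146 [214 210 194]
228 108 145 [219 188 190]
232 108 144 [213 187 182]
236 108 143 [216 190 179]
240 108 142 [214 191 182]
244 108 141 [215 186 183]
248 108 140 [215 191 185]
252 108 140 [211 189 187]
256 108 139 [191 196 193]
260 108 138 [183 193 186]
264 108 137 [187 195 189]
268 108 136 [190 194 186]
272 107 135 [192 194 186]
276 107 134 [189 191 190]
280 107 133 [189 189 188]
284 107 133 [186 191 189]
288 107 132 [190 183 182]
292 107 131 [190 184 186]
296 107 130 [184 180 184]
300 108 129 [188 183 179]
304 107 128 [186 182 179]
(195, 115) 60 [ 653.1 -153.5   60. ]
(195, 115) 74 [ 650.1 -153.3   74. ]
(195, 115) 88 [ 647.2 -153.2   88. ]
(195, 115) 102 [ 644.3 -153.   102. ]
(195, 150) 60 [ 656.5 -121.4   60. ]
(195, 150) 74 [ 653.4 -122.9   74. ]
(195, 150) 88 [ 650.3 -124.4   88. ]
(195, 150) 102 [ 647.2 -125.9  102. ]
(213, 130) 60 [ 637.8 -138.1   60. ]
(213, 130) 74 [ 635.7 -138.7   74. ]
(213, 130) 88 [ 633.5 -139.4   88. ]
(213, 130) 102 [ 631.4 -140.   102. ]
```

Tab top spans columns 194–208, rows 111–145 in the wrist picture, so its push face is at about (645.5, -143). I'll go behind it and come down.

```bash

python3 -m jog '[{"hand":1,"tx":0.017,"ty":-0.0268,"tz":0,"turn":0},{"hand":1,"tx":0.017,"ty":-0.0268,"tz":0,"turn":0},{"hand":1,"tx":0.017,"ty":-0.0268,"tz":0,"turn":0},{"hand":1,"tx":0,"ty":0,"tz":0,"turn":0},{"hand":1,"tx":0,"ty":0,"tz":0.04,"turn":0},{"hand":1,"tx":0,"ty":0,"tz":0.04,"turn":0},{"hand":1,"tx":0,"ty":0,"tz":0.01,"turn":0},{"hand":1,"tx":0,"ty":0,"tz":0,"turn":0},{"hand":1,"tx":0,"ty":0,"tz":0,"turn":0}]'| sed -n '1,4p'
python3 -m jog '[{"hand":1,"tx":0,"ty":0.003,"tz":0.004,"turn":0},{"hand":1,"tx":0,"ty":0.003,"tz":0.004,"turn":0},{"hand":1,"tx":0,"ty":0.003,"tz":0,"turn":0},{"hand":1,"tx":0,"ty":0,"tz":0,"turn":0}]'| sed -n '2,4p'
python3 - <<'E'
from h import *
s=state();camera("side");camera("wrist");camera("top")
for c in("wrist","side","top"):
    for px,cf in loc(c,"wedge_tab",1):print(c,np.round(px,1),round(cf,2),np.round(onz(c,px,88,s),1))
E
```

```text
time_s: 24.0
tcp_pos: [679.1, -141.5, 61.5]
tcp_rot: [-2.132, 2.306, -0.003]
wrist_force: [-0.4, 0.4, 1.5]
tcp_pos: [669.0, -140.5, 51.5]
tcp_rot: [-2.132, 2.307, -0.0]
wrist_force: [0.1, -0.4, 0.3]
wrist [301.4 233.1] 0.67 [ 645.1 -143.4   88. ]
side [236.1 313.9] 0.75 [580.3 186.6  88. ]
top [256.4 152.8] 0.58 [ 640.2 -142.3   88. ]
```

```bash

python3 -m jog '[{"hand":1,"tx":0.0015,"ty":0.003,"tz":0,"turn":0},{"hand":1,"tx":0,"ty":0.003,"tz":0,"turn":0},{"hand":1,"tx":0,"ty":0.002,"tz":0,"turn":0},{"hand":1,"tx":0,"ty":0.002,"tz":0,"turn":0},{"hand":1,"tx":0,"ty":0,"tz":0,"turn":0}]'| sed -n '2p;4p'
python3 -m jog '[{"hand":1,"tx":0,"ty":0.002,"tz":0,"turn":0},{"hand":1,"tx":0,"ty":0.002,"tz":0,"turn":0},{"hand":1,"tx":0,"ty":0.002,"tz":0,"turn":0},{"hand":1,"tx":0,"ty":0,"tz":0,"turn":0}]'| sed -n '2p;4p'
```

```text
tcp_pos: [659.4, -141.3, 51.3]
wrist_force: [2.4, -1.1, -1.2]
tcp_pos: [653.9, -141.0, 51.4]
wrist_force: [4.1, -1.5, -1.8]
```

```bash

python3 -m jog '[{"hand":1,"tx":0,"ty":0.002,"tz":0,"turn":0},{"hand":1,"tx":0,"ty":0.002,"tz":0,"turn":0},{"hand":1,"tx":0,"ty":0.001,"tz":0,"turn":0},{"hand":1,"tx":0,"ty":0,"tz":0,"turn":0}]'| sed -n '2p;4p'
python3 -m jog '[{"hand":1,"tx":0,"ty":0.001,"tz":0,"turn":0},{"hand":1,"tx":0,"ty":0.001,"tz":0,"turn":0},{"hand":1,"tx":0,"ty":0,"tz":0,"turn":0}]'| sed -n '2p;4p'
python3 -m jog '[{"hand":1,"tx":0,"ty":0.001,"tz":0,"turn":0},{"hand":1,"tx":0,"ty":0.001,"tz":0,"turn":0},{"hand":1,"tx":0,"ty":0,"tz":0,"turn":0}]'| sed -n '2p;4p'
```

```text
tcp_pos: [648.9, -140.7, 51.4]
wrist_force: [5.0, -0.9, -2.5]
tcp_pos: [647.0, -140.5, 51.4]
wrist_force: [4.8, -1.1, -3.0]
tcp_pos: [645.0, -140.4, 51.4]
wrist_force: [4.1, -0.7, -2.7]
```

```bash

python3 -m jog '[{"hand":1,"tx":0,"ty":0.001,"tz":0,"turn":0},{"hand":1,"tx":0,"ty":0.001,"tz":0,"turn":0},{"hand":1,"tx":0,"ty":0,"tz":0,"turn":0}]'| sed -n '2p;4p'
```

```text
tcp_pos: [643.0, -140.3, 51.4]
wrist_force: [5.3, -2.0, -3.8]
```

```bash

python3 -m jog '[{"hand":1,"tx":0,"ty":0.001,"tz":0,"turn":0},{"hand":1,"tx":0,"ty":0.0005,"tz":0,"turn":0},{"hand":1,"tx":0,"ty":0,"tz":0,"turn":0}]'| sed -n '2p;4p'
```

```text
tcp_pos: [641.6, -140.2, 51.4]
wrist_force: [5.1, -2.7, -3.2]
```

```bash

python3 -m jog '[{"hand":1,"tx":0,"ty":0.001,"tz":0,"turn":0},{"hand":1,"tx":0,"ty":0.0005,"tz":0,"turn":0},{"hand":1,"tx":0,"ty":0,"tz":0,"turn":0}]'| sed -n '2p;4p'
```

```text
tcp_pos: [640.1, -140.2, 51.4]
wrist_force: [5.0, -2.4, -3.1]
```

```bash

python3 -m jog '[{"hand":1,"tx":0,"ty":0.001,"tz":0,"turn":0},{"hand":1,"tx":0,"ty":0,"tz":0,"turn":0}]'| sed -n '2p;4p'
```

```text
tcp_pos: [639.1, -140.1, 51.3]
wrist_force: [5.7, -2.1, -3.1]
```

```bash

python3 -m jog '[{"hand":1,"tx":0,"ty":0.001,"tz":0,"turn":0},{"hand":1,"tx":0,"ty":0,"tz":0,"turn":0}]'| sed -n '2p;4p'
python3 -m jog '[{"hand":1,"tx":0,"ty":0.001,"tz":0,"turn":0},{"hand":1,"tx":0,"ty":0,"tz":0,"turn":0}]'| sed -n '2p;4p'
```

```text
tcp_pos: [638.2, -140.0, 51.4]
wrist_force: [5.7, -0.9, -3.4]
tcp_pos: [637.2, -139.9, 51.4]
wrist_force: [6.2, -2.0, -2.5]
```

```bash

python3 -m jog '[{"hand":1,"tx":0,"ty":0.001,"tz":0,"turn":0},{"hand":1,"tx":0,"ty":0,"tz":0,"turn":0}]'| sed -n '2p;4p'
```

```text
tcp_pos: [636.2, -139.9, 51.4]
wrist_force: [5.9, -2.3, -3.5]
```

```bash

python3 -m jog '[{"hand":1,"tx":0,"ty":0.001,"tz":0,"turn":0},{"hand":1,"tx":0,"ty":0,"tz":0,"turn":0}]'| sed -n '2p;4p'
python3 -m jog '[{"hand":1,"tx":0,"ty":0.001,"tz":0,"turn":0},{"hand":1,"tx":0,"ty":0,"tz":0,"turn":0}]'| sed -n '2p;4p'
```

```text
tcp_pos: [635.5, -139.8, 51.4]
wrist_force: [7.2, -1.8, -4.4]
tcp_pos: [634.8, -139.8, 51.4]
wrist_force: [9.4, -2.6, -5.1]
```

```bash

python3 -m jog '[{"hand":1,"tx":0,"ty":0.001,"tz":0,"turn":0},{"hand":1,"tx":0,"ty":0,"tz":0,"turn":0}]'| sed -n '2p;4p'
```

```text
tcp_pos: [634.1, -139.8, 51.4]
wrist_force: [10.1, -2.8, -4.8]
```

```bash

python3 -m jog '[{"hand":1,"tx":0,"ty":0.0007,"tz":0,"turn":0},{"hand":1,"tx":0,"ty":0,"tz":0,"turn":0},{"hand":1,"tx":0,"ty":0,"tz":0,"turn":0}]'| sed -n '2p;4p'
python3 -m jog '[{"hand":1,"tx":0,"ty":0,"tz":0,"turn":0},{"hand":1,"tx":0,"ty":0,"tz":0,"turn":0}]'| sed -n '2p;4p'
```

```text
tcp_pos: [633.7, -139.7, 51.5]
wrist_force: [11.7, -2.8, -6.3]
tcp_pos: [633.7, -139.7, 51.5]
wrist_force: [11.1, -2.3, -6.7]
```

```bash

python3 -m jog '[{"hand":1,"tx":0,"ty":0.0005,"tz":0,"turn":0},{"hand":1,"tx":0,"ty":0,"tz":0,"turn":0},{"hand":1,"tx":0,"ty":0,"tz":0,"turn":0}]'| sed -n '2p;4p'
python3 -m jog '[{"hand":1,"tx":0,"ty":0,"tz":0,"turn":0},{"hand":1,"tx":0,"ty":0,"tz":0,"turn":0}]'| sed -n '2p;4p'
```

```text
tcp_pos: [633.4, -139.7, 51.5]
wrist_force: [12.8, -3.3, -5.5]
tcp_pos: [633.4, -139.7, 51.5]
wrist_force: [12.7, -3.4, -7.1]
```

The push has reached 12.7 N, so the wedge is jammed. I'll back straight off, rise and check.

```bash

python3 -m jog '[{"hand":1,"tx":0,"ty":-0.005,"tz":0,"turn":0},{"hand":1,"tx":0,"ty":-0.015,"tz":0,"turn":0},{"hand":1,"tx":0,"ty":-0.01,"tz":0,"turn":0},{"hand":1,"tx":0,"ty":0,"tz":-0.04,"turn":0},{"hand":1,"tx":0,"ty":0,"tz":-0.04,"turn":0},{"hand":1,"tx":0,"ty":0,"tz":-0.04,"turn":0},{"hand":1,"tx":-0.03,"ty":0.03,"tz":-0.02,"turn":0},{"hand":1,"tx":-0.03,"ty":0.03,"tz":-0.02,"turn":0},{"hand":1,"tx":0,"ty":0.04,"tz":0,"turn":0},{"hand":1,"tx":0,"ty":0,"tz":0,"turn":0}]'| sed -n '1p;2p;4p'
python3 m.py
python3 - <<'E'
from h import *
s=state();camera("wrist");camera("side");camera("top")
for t,z in dict(oil_vial=60,dead_weight=60,oil_bottle=0,wash_bottle=0,beaker=0,clamp=60).items():
  for c in("top","side"):
    for px,cf in loc(c,t,1):print(t,c,round(cf,2),np.round(onz(c,px,z,s),1))
E
```

```text
time_s: 30.9
tcp_pos: [561.8, -71.8, 211.3]
wrist_force: [0.7, 0.0, 1.0]
wrist wedge_tab [194.7 116.3] 0.71 [ 620.1 -140.    88. ]
wrist carrier [246.2 305.4] 0.95 [590.4 111.5  60. ]
wrist post [246.3 304.9] 0.6 [590.1 110.6  60. ]
wrist fork [246.8 323.3] 0.6 [592.  138.4  67. ]
wrist fence [226.6 230.9] 0.75 [603.7  -1.6  60. ]
side wedge_tab [237.7 197. ] 0.86 [ 624.3 -136.2   88. ]
side clamp [310.9 296. ] 0.67 [454.6 108.1  60. ]
side carrier [236.4 293.8] 0.96 [590.1 119.   60. ]
side post [234.8 291.5] 0.67 [593.8 113.9  60. ]
side fork [231.7 290.7] 0.8 [598.6 118.9  67. ]
side fence [237.7 249.3] 0.66 [604.5   2.4  60. ]
top wedge_tab [254.1 159.3] 0.82 [ 623.2 -136.9   88. ]
top fence [379.3 231.7] 0.51 [ 450.6 -454.9   60. ]
[ 193   97   91   36 2339] [233.6 111.3]
[194 258  17  15 152] [202.9 264.4]
[{'box': [0.375, 0.2591, 0.1771, 0.0883], 'confidence': 0.64}]
oil_vial side 0.92 [458.4 108.4  60. ]
dead_weight side 0.66 [634.5  46.7  60. ]
oil_bottle top 0.88 [ 508.1 -421.6    0. ]
oil_bottle side 0.6 [ 507.1 -405.3    0. ]
wash_bottle top 0.68 [ 646.5 -385.     0. ]
wash_bottle side 0.77 [ 663.2 -373.2    0. ]
beaker top 0.71 [ 452.4 -475.4    0. ]
beaker side 0.57 [ 655.4 -381.8    0. ]
clamp top 0.54 [ 631.5 -361.5   60. ]
```

Carrier origin and post coincide, the wedge stayed in, and the bystanders haven't moved. Handing in.

```bash
python3 -c "
from bench import *
print(close_job())"
```

```text
the job is handed in; nothing more can be done
None
```

The job is handed in at about 31 s of the 58 s allowed: the fork is home on the post, the carrier lies flat along the fence, the wedge is jammed at about 12.7 N, and the vial, weight, bottles and beaker show no sign of having moved.

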